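# Take the keyhole-hung utensil holder down for washing

### The job

Take the empty steel utensil holder down from the end panel of the white counter-top cupboard so that it can be washed: it hangs by two sideways keyhole slots on two headed studs, so slide it along until the heads can pass the wide ends and draw it straight off, without wrenching it against the studs. Then set it down, not dropped, upright inside the steel pan. Leave the tin, the jar and the serving spoon where they are.

Things in the scene. Friction and masses are not known exactly. Their poses are not given: they have to be found in the camera images.
- holder_mid (a point): Centre of the empty steel utensil holder (open pocket 56 mm wide in x, 66 deep in y, 140 high; 0.3 to 0.5 kg), hung upright: rim 70 mm above this point, foot 70 below. x along the cupboard's end panel, +y into the panel, z up, as the cabinet's axes. Grip from above across its plain, parallel side walls (56 mm), 15 to 25 mm below the rim; beside them is 60 mm of free room.
- hole_a (a point): Centre of the wide hole of the keyhole in the holder's -x ear (-46 mm in x from holder_mid, 42 mm above it). The 4 mm back sheet runs on as a flat ear 62 mm long and 53 mm high on either side of the pocket, whole width 180 mm. Each ear has one keyhole: round hole 25 mm across, and from it an 10.4 mm wide slot running towards -x to a blind end. Axes as holder_mid.
- hole_b (a point): Centre of the wide hole in the +x ear (+74 mm in x, 42 mm above holder_mid), same shape. With a stud against the slot's blind end, the holder must slide 36 mm towards its own -x to bring the hole's centre to the stud. Slid on, it meets a hard stop 8.5 mm farther (shank on the hole's far rim), where the heads cannot pass: ease back 8.5 mm (within 2 mm) and they can.
- panel (a point): Point on the face of the cupboard's end panel, midway along it, at the studs' height, 173.2 mm above the worktop; axes as the cabinet's. A 3 mm wall plate here carries two fixed studs 120 mm apart: 8 mm shanks, heads 20 mm across, 4 mm thick. Where along x they stand is not given and differs: 3 to 20 mm from the blind ends of the slots. Find it by touch (or by eye).
- cabinet: White counter-top cupboard, fixed, 290 (x) x 360 x 210 mm high. Origin at worktop height at the foot of the end panel, midway along it; -y is straight out of the panel, the way to draw the holder off; cupboard at y above 0. Holder foot 60 mm up, its centre 36 mm out. The slots' upper edges rest on the shanks (raise 1.2 mm to centre); 2 mm play under the heads. Over 30 N while sliding is wrenching.
- pan: Shallow steel draining pan, fixed, outside 325 mm (x) x 265 mm (y) x 40 mm high over its flat rim; inside 299 mm x 239 mm, floor 3 mm thick. Origin at the centre of its underside, on the worktop; z up.
- holder: The holder of holder_mid; origin at the centre of its foot, same axes.
- tin: Upright food tin, 74 mm across and 110 mm high, standing on the cupboard's top well back from the end panel; origin at its underside. To be left alone.
- jar: Upright glass jar, 80 mm across and 120 mm high, standing on the cupboard's top well back from the end panel; origin at its underside. To be left alone.
- spoon: Steel serving spoon, 260 mm long, lying on the worktop beyond the pan, across the robot's view; origin at the middle of its length, underside. To be left alone.

How it is judged:
On the way, in this order (a step that is already met when the one before it is completed fails the run):
1. the holder has been drawn off the studs: it is held in the gripper at least 20 mm farther out from the end panel than it hung (y of holder_mid in the frame of cabinet below -0.056 m and contact force between the fingers and holder above 1 N), for 0.1 s.
2. still held, it is lowered upright into the pan until its foot is within 15 mm of the pan's floor (z of holder_mid in the frame of pan below 0.088 m and angle between holder_mid's own z axis and vertical below 0.25 rad and x of holder_mid in the frame of pan between -0.15 and 0.15 m and y of holder_mid in the frame of pan between -0.12 and 0.12 m and contact force between the fingers and holder above 1 N), for 0.05 s.
At the end, for the whole second after the job is handed in: The holder is released and at rest, upright (within 0.06 rad), its foot flat on the pan floor, its centre within 125 mm (pan x) and 95 mm (pan y) of the pan's centre; the tin, jar and spoon are within 30 mm of where they were (z of holder_mid in the frame of pan between 0.069 and 0.077 m and angle between holder_mid's own z axis and vertical below 0.06 rad and x of holder_mid in the frame of pan between -0.125 and 0.125 m and y of holder_mid in the frame of pan between -0.095 and 0.095 m and linear speed of holder below 0.02 m/s and distance of each of tin, jar, spoon from where it was at the start of the episode below 0.03 m); the robot touches nothing.
It fails at once if while it is slid or drawn off (once 5 mm from where it hung), the holder is wrenched against the studs or the cupboard with more than 30 N (contact force between holder and cabinet above 30 N and distance of holder_mid from where it was at the start of the episode above 0.005 m).
It fails at once if the tin, the jar or the spoon is pushed more than 30 mm from its place (distance of any of tin, jar, spoon from where it was at the start of the episode above 0.03 m).
It also fails if it takes over 48 s, if anything falls off the work surface, if the arm or the gripper's body presses on something with over 40 N, if the wrist force passes 120 N, or if a joint passes its speed limit or range.

### The arm

A 7-joint arm with a two-finger parallel gripper is mounted at the origin on the work surface. World frame = base frame: x ahead of the robot, y to its left, z up, the work surface at z = 0. Lengths are in m, angles in rad, forces in N, time in s.
With the tool pointing down it reaches from about 0.4 to 0.875 m from the base axis. Payload 6.5 kg.
Tool frame: the origin (TCP) lies at the centre of the arm's flange, where the gripper is bolted on; the fingertips stand 166 mm ahead of it and the grasp point (between the pads) lies 147 mm ahead of it; z points along the fingers, y is the line along which they close (so a half turn about z gives the same grasp; the last joint's range is limited). The gripper opens to 88 mm and grips with 3 to 60 N. Pads are 18 mm wide; open, the fingers measure 123 mm over their backs; the gripper's body (75 mm by 187 mm) begins 45 mm behind the grasp point.
Start: joints at [1.156, 0.536, -0.004, 1.538, 0.003, 1.067, -0.071], TCP at [0.222, -0.611, 0.405] pointing down, gripper open.
Joint ranges: [-2.7, 2.7], [-0.37, 2.16], [-1.27, 1.26], [0.24, 2.4], [-1.31, 4.45], [0.19, 1.91], [-2.76, 2.76]. Speed limits (rad/s): [2.39, 2.39, 3.14, 3.14, 3.14, 3.14, 3.14].

### API

Orientations are given as a rotation vector (axis times angle).
In Python, from bench import ctrl gives the robot as it stands.
- The arm moves only by the tool move_arm, never from a script. Its argument "moves" is a list that holds one entry, the list of rows, each a list of 4 numbers: the shift along the tool's x, y, z in mm, then the turn about the tool's z in rad. In form: [[[x, y, z, yaw], ...]]. A call has 1 to 5 rows; each row is the pose to reach, as a shift and turn from the pose commanded when the call began, along the tool's axes at that moment; what a row does not reach only later rows make up. A row lasts 1/10 s, in which the tool goes at most 50 mm and 8.59 degrees, less where a joint would pass 70% of its speed; a pose out of reach is approached as far as the arm can. A call with a gripper value outside its range is refused whole. "hand" is the closure, from 0 (fully open) to 1 (shut), set as the call begins (left out, the last holds). The fingers move at their own pace and stop on an object; the grip force is fixed at half the most. Time passes only in rows, so rows that repeat a pose let the fingers close. It gives the time, the measured TCP pose, the force, the opening and the grip force at its end, in the units of the state.
- ctrl.sense(): the state, without advancing time (a new reading comes with each control period).
- ctrl.camera(name): name is "scene" or "top"; returns (picture, depth): 480x640x3 uint8, blue, green, red; 480x640 float32, m along the optical axis (not along the pixel's ray), 0 where there is no reading.
- ctrl.camera_info(name): a dict with "camera_matrix" (3x3 intrinsics, pixels), "rvec" (rotation vector, rad) and "tvec" (3), from world to camera coordinates, as OpenCV has them. Camera axes: x right, y down, z forward; pixel columns grow to the right and rows downward; lengths in m; the calibration is good to about 2 mm. A picture is of the moment at which its call begins. camera_info takes no time and is no camera call.
- ctrl.job_done(): hands the job in; it is judged then, once.
The state is a dict: "t": time; "q": joint angles; "qd": joint speeds; "effort": joint torques, N m; "tool_pos": TCP position; "eef_rot": TCP orientation; "ft_force": force on the tool from outside, world axes, zero at the start; "wrist_torque": the same for the moment, N m; "width": finger opening in m; "finger_force": force on a finger pad.
Only numpy, scipy, OpenCV 4.12 (cv2) and the standard library are available. Lean on these libraries where they do the work, as an engineer would, in place of code of your own. Each camera call takes 0.05 s, during which the arm holds its last target. There are 200 camera calls.

## Working session

There is one attempt and no reset: what is moved stays moved. The work goes in short steps, Python scripts to look and compute and a tool call to move; the robot and the scene stay as the last step left them, time stands still between calls to the robot, and variables do not carry over. Pictures are saved under pics/ and viewed, at most 10 in all, crops included, and the job is handed in when it is done.

Besides the shell and the picture viewer there is one more tool, called after "Emit:" as name(argument=value, ...) on one line, values as JSON. move_arm: Moves the arm, as the interface text tells. Its arguments: {"type":"object","properties":{"moves":{"type":"array","items":{"type":"array","items":{"type":"array","items":{"type":"number"}}}},"hand":{"type":"number"}},"required":["moves"]}

```bash
mkdir -p pics; cat > h.py <<'E'
import numpy as np,cv2
from bench import ctrl
def snap(n):
    p,d=ctrl.camera(n); np.savez(f'/tmp/{n}.npz',p=p,d=d); return p,d
def w(n,u,v,d):
    i=ctrl.camera_info(n);K=np.array(i['camera_matrix']);R=cv2.Rodrigues(np.array(i['rvec'],float))[0];t=np.array(i['tvec'],float).ravel()
    return R.T@(np.linalg.inv(K)@[u,v,1]*d-t)
def px(n,P):
    i=ctrl.camera_info(n)
    return cv2.projectPoints(np.array([P],float),np.array(i['rvec'],float),np.array(i['tvec'],float),np.array(i['camera_matrix'],float),None)[0].ravel()
E
python3 - <<'E'
from h import *
for n in('scene','top'):
    p,d=snap(n); cv2.imwrite(f'pics/{n}0.png',p)
    i=ctrl.camera_info(n);R=cv2.Rodrigues(np.array(i['rvec'],float))[0];print(n,-R.T@np.array(i['tvec']).ravel(),R)
print(ctrl.sense())
E
```

```text
scene [1.54068796 0.48471008 1.0150955 ] [[-0.34154624  0.93978721 -0.01208954]
 [ 0.61276313  0.21290589 -0.76104693]
 [-0.71264824 -0.26734075 -0.64858416]]
top [0.46385037 0.13653511 1.40600584] [[-0.02148222 -0.99976719  0.00202053]
 [-0.99490811  0.02117867 -0.09853586]
 [ 0.09847012 -0.00412702 -0.99513145]]
{'t': 0.1, 'q': array([ 1.15582555,  0.53708681, -0.00438617,  1.53871047,  0.00260778,
        1.06728342, -0.07122335]), 'qd': array([ 0.00181756, -0.00301564, -0.00053646, -0.00119963, -0.00054212,
       -0.0009873 ,  0.00052413]), 'effort': array([ 2.11174411e-03, -5.72073376e+01,  9.93461385e-01, -2.52228749e+01,
       -5.61930647e-02,  1.34430928e-02,  1.78578023e-05]), 'tool_pos': array([ 0.22202014, -0.61061768,  0.40395422]), 'eef_rot': array([-3.09253632e+00, -5.44838142e-01,  6.24049604e-04]), 'ft_force': array([ 0.72207062, -0.75581612, -1.30230609]), 'wrist_torque': array([ 0.03824878, -0.0206503 ,  0.05758959]), 'finger_force': 0.0, 'width': 0.08807158058738922}
```

View pics/scene0.png

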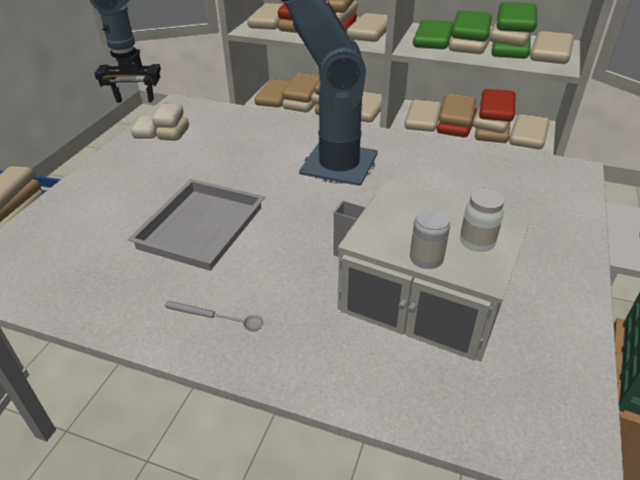

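View pics/top0.png

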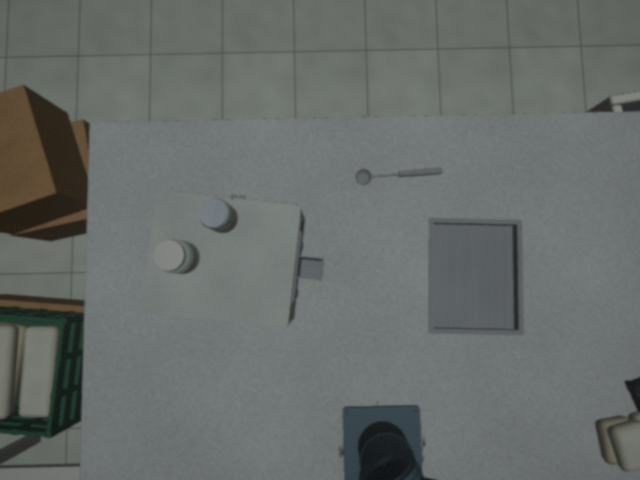

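The pictures show the holder at top px ~(311,268), the cupboard's end-panel top edge from ~(303,207) to (291,324), the pan at ~(475,276), and the spoon at ~(400,174).

```bash
python3 - <<'E'
from h import *
z=np.load('/tmp/top.npz');p,d=z['p'],z['d']
c=p[195:335,270:340];cv2.imwrite('pics/c1.png',cv2.convertScaleAbs(cv2.resize(c,None,fx=4,fy=4,interpolation=cv2.INTER_CUBIC)[:, :],alpha=1.5))
z2=np.load('/tmp/scene.npz');c=z2['p'][180:280,310:400];cv2.imwrite('pics/c2.png',cv2.convertScaleAbs(cv2.resize(c,None,fx=6,fy=6,interpolation=cv2.INTER_CUBIC),alpha=1.5))
a=np.hstack([cv2.imread('pics/c1.png')[:560],np.zeros((560,10,3),np.uint8),cv2.resize(cv2.imread('pics/c2.png'),(504,560))]);cv2.imwrite('pics/c.png',a);print(a.shape)
for u,v in[(430,220),(521,220),(521,332),(430,332),(475,276)]: print('pan',w('top',u,v,d[v,u]))
for u,v in[(290,215),(285,315),(250,270)]: print('cab',w('top',u,v,d[v,u]))
pts=np.array([[*w('top',u,v,d[v,u]),u,v] for v in range(200,330) for u in range(280,330) if d[v,u]>0])
m=(pts[:,2]>.19)&(pts[:,2]<.215)&(pts[:,1]<9)
# edge per row
rows=[]
for v in range(200,330,4):
    q=pts[m&(pts[:,4]==v)]
    if len(q): k=q[q[:,1].argmin()];rows.append(k)
for k in rows:print(np.round(k,4))
E
```

```text
(560, 794, 3)
pan [ 0.63167879 -0.15329394  0.04363835]
pan [ 0.62684057 -0.41588595  0.03787207]
pan [ 0.31037133 -0.39687529  0.03747982]
pan [ 0.31597014 -0.14125567  0.03798789]
pan [ 0.46975198 -0.28494863  0.00671949]
cab [0.63088862 0.23286873 0.21285429]
cab [0.3834278  0.24868471 0.20956684]
cab [0.49561737 0.3335824  0.21335174]Traceback (most recent call last):
  File "<stdin>", line 8, in <module>
  File "h.py", line 6, in w
    i=ctrl.camera_info(n);K=np.array(i['camera_matrix']);R=cv2.Rodrigues(np.array(i['rvec'],float))[0];t=np.array(i['tvec'],float).ravel()
ValueError: time passes only in moves, steps and waits
```

View pics/c.png

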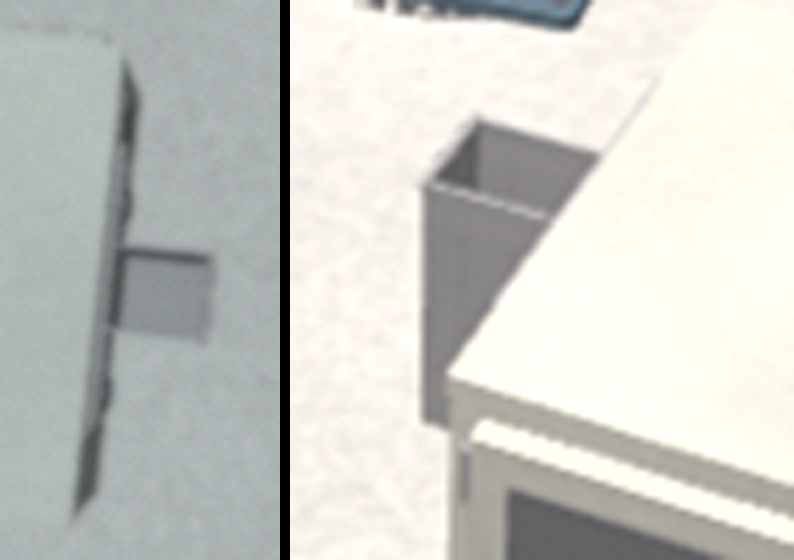

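Left crop: panel top edge runs from crop (123,45) to (73,517); holder rim's outer corners at ~(213,253) and (208,342); the two dark bumps at ~(130,203) and (108,390) look like stud heads. Right crop: holder side wall and open rim.

```bash
cat >> h.py <<'E'
def zp(n,u,v,z):
    a,b=w(n,u,v,.5),w(n,u,v,1.5); return a+(b-a)*(z-a[2])/(b[2]-a[2])
E
python3 - <<'E'
from h import *
f=lambda x,y,z:zp('top',270+x/4-.375,195+y/4-.375,z)
A=f(123,45,.21);B=f(73,517,.21);print('edge',A,B,np.linalg.norm(A-B),'mid',(A+B)/2)
for c in[(213,253),(208,342),(121,247),(112,328)]:print('rim',f(*c,.2))
S=[f(130,203,.175),f(108,390,.175)];print('studs',S,np.linalg.norm(S[0]-S[1]))
x=(A-B)/np.linalg.norm(A-B);y=np.array([-x[1],x[0],0]);M=(A+B)/2
print('yaw',np.arctan2(x[1],x[0]))
for P in[f(213,253,.2),f(208,342,.2),*S]:print('cab',(P-M)@x,(P-M)@y)
g=lambda x,y,z:zp('scene',310+(x-290)/5.6-.4,180+y/5.6-.4,z)
for c in[(424,187),(478,120),(452,377)]:print('sc',g(*c,.21 if c[0]==452 else .2))
E
```

```text
edge [0.65388681 0.20670983 0.21      ] [0.36177033 0.2418488  0.21      ] 0.294222343768269 mid [0.50782857 0.22427932 0.21      ]
rim [0.52240703 0.1528614  0.2       ]
rim [0.46690788 0.15708626 0.2       ]
rim [0.52740548 0.21050287 0.2       ]
rim [0.47690273 0.21689118 0.2       ]
studs [array([0.55684922, 0.20583295, 0.175     ]), array([0.43796383, 0.22167549, 0.175     ])] 0.1199363220136677
yaw -0.11971573294414711
cab 0.02300356116798785 -0.06916564951147441
cab -0.0326029391530973 -0.07159929101556238
cab 0.05087284364221488 -0.012459806229577413
cab -0.06905371046798281 -0.010929134017763494
sc [0.52194245 0.15524551 0.2       ]
sc [0.46691451 0.16249968 0.2       ]
sc [0.64988871 0.20953356 0.21      ]
```

```bash
cat >> h.py <<'E'
def go(x,y,z,th=1.451):
    s=ctrl.sense();R=cv2.Rodrigues(s['eef_rot'])[0];d=R.T@(np.array([x,y,z])-s['tool_pos'])*1000
    T=np.array([[np.cos(th),np.sin(th),0],[np.sin(th),-np.cos(th),0],[0,0,-1]]).T.copy()
    T=np.column_stack([[np.cos(th),np.sin(th),0],[np.sin(th),-np.cos(th),0],[0,0,-1]])
    r=cv2.Rodrigues(R.T@T)[0].ravel();print('shift',d.round(1),'rot',r.round(3),'pos',s['tool_pos'].round(4),'t',s['t'],'F',s['ft_force'].round(1))
E
sed -i '/\.T\.copy()/d' h.py
python3 -c "
from h import *
go(.5,-.2,.404)"
```

```text
shift [ 4.016e+02 -2.909e+02  3.000e-01] rot [-1.000e-03 -1.000e-03 -1.102e+00] pos [ 0.222  -0.6106  0.404 ] t 0.1 F [ 0.7 -0.8 -1.3]
```

Emit:
move_arm(moves=[[[40,-29,0,-0.1],[80,-58,0,-0.2],[120,-87,0,-0.3],[160,-116,0,-0.4],[200,-145,0,-0.5]]], hand=0)

```text
t: 0.6
tool_pos: [0.3612, -0.4043, 0.4045]
eef_rot: [-2.86, -1.299, 0.0]
ft_force: [0.5, -0.3, -0.3]
width: 0.0885
finger_force: 0.0
```

```bash
python3 -c "
from h import *
go(.5,-.2,.404);go(.498,.19,.404)"
```

```text
shift [245.2 -29.9   0.5] rot [-0.    -0.    -0.598] pos [ 0.3612 -0.4043  0.4045] t 0.6 F [ 0.5 -0.3 -0.3]
shift [ 537.6 -288.     0.6] rot [-0.    -0.    -0.598] pos [ 0.3612 -0.4043  0.4045] t 0.6 F [ 0.5 -0.3 -0.3]
```

Emit:
move_arm(moves=[[[49,-6,0,-0.12],[98,-12,0,-0.24],[147,-18,0,-0.36],[196,-24,0,-0.48],[245,-30,0,-0.598]]])

```text
t: 1.1
tool_pos: [0.5006, -0.2008, 0.4046]
eef_rot: [-2.35, -2.085, 0.001]
ft_force: [1.4, -0.5, 0.8]
width: 0.0877
finger_force: 0.0
```

```bash
python3 -c "
from h import *
go(.498,.19,.404)"
```

```text
shift [387.7 -49.1   0.6] rot [-0.  0.  0.] pos [ 0.5006 -0.2008  0.4046] t 1.1 F [ 1.4 -0.5  0.8]
```

Emit:
move_arm(moves=[[[48,-6,0,0],[96,-12,0,0],[144,-18,0,0],[192,-24,0,0],[240,-30,0,0]]])

```text
t: 1.6
tool_pos: [0.4994, 0.0411, 0.4046]
eef_rot: [2.355, 2.079, -0.001]
ft_force: [2.3, 0.2, -0.0]
width: 0.0883
finger_force: 0.0
```

Emit:
move_arm(moves=[[[45,-6,0,0],[90,-12,0,0],[125,-17,0,0],[148,-19,0,0],[148,-19,0,0]]])

```text
t: 2.1
tool_pos: [0.4984, 0.1922, 0.4047]
eef_rot: [-2.347, -2.085, -0.002]
ft_force: [-1.0, -0.4, -0.4]
width: 0.0884
finger_force: 0.0
```

```bash
python3 - <<'E'
from h import *
go(.498,.19,.331)
p,d=snap('top');q,_=snap('scene')
a=cv2.resize(p[190:330,230:370],(400,400),interpolation=cv2.INTER_CUBIC);b=cv2.resize(q[150:290,290:430],(400,400),interpolation=cv2.INTER_CUBIC)
cv2.imwrite('pics/d.png',cv2.convertScaleAbs(np.hstack([a,b]),alpha=1.4))
E
```

```text
shift [-2.4 -0.1 73.7] rot [-0.001 -0.002  0.002] pos [0.4984 0.1922 0.4047] t 2.1 F [-1.  -0.4 -0.4]
```

View pics/d.png

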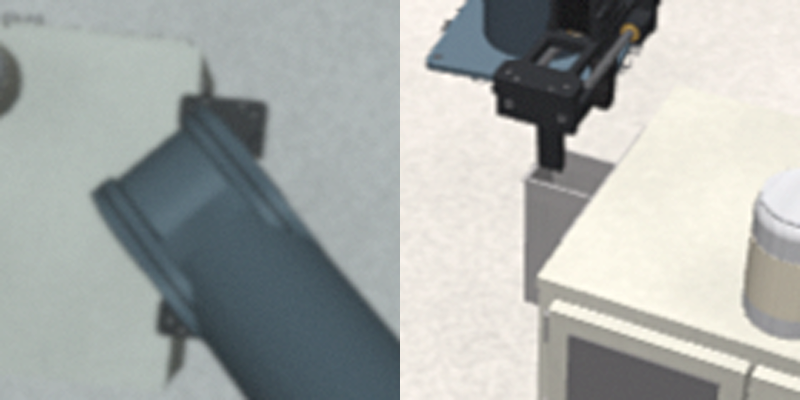

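The gripper sits over the holder with its fingers astride (right crop, finger at ~(550,160)). Descending.

Emit:
move_arm(moves=[[[-2,0,25,0],[-2,0,48,0],[-2,0,64,0],[-2,0,73,0],[-2,0,73,0]]])

```text
t: 2.7
tool_pos: [0.499, 0.185, 0.3307]
eef_rot: [-2.357, -2.077, 0.004]
ft_force: [-0.3, -0.5, 0.7]
width: 0.0882
finger_force: 0.0
```

Emit:
move_arm(moves=[[[0,0,0,0],[0,0,0,0],[0,0,0,0],[0,0,0,0],[0,0,0,0]]], hand=1)

```text
t: 3.2
tool_pos: [0.4989, 0.1864, 0.332]
eef_rot: [2.355, 2.079, -0.001]
ft_force: [-1.7, -0.5, 2.5]
width: 0.0558
finger_force: 30.0
```

Emit:
move_arm(moves=[[[0,0,0,0],[0,0,0,0],[0,0,0,0],[0,0,0,0],[0,0,0,0]]])

```text
t: 3.7
tool_pos: [0.4989, 0.1864, 0.3319]
eef_rot: [2.355, 2.079, -0.001]
ft_force: [-2.6, -2.1, 5.7]
width: 0.0557
finger_force: 30.0
```

Emit:
move_arm(moves=[[[0,0,-0.6,0],[0,0,-1.2,0],[0,0,-1.2,0],[0,0,-1.2,0]]])

```text
t: 4.1
tool_pos: [0.499, 0.1866, 0.3325]
eef_rot: [-2.354, -2.08, 0.001]
ft_force: [-0.0, 0.6, -3.9]
width: 0.0554
finger_force: 30.0
```

Emit:
move_arm(moves=[[[0,-1,0,0],[0,-2,0,0],[0,-3,0,0],[0,-3,0,0]]])

```text
t: 4.5
tool_pos: [0.4959, 0.187, 0.3329]
eef_rot: [-2.354, -2.08, 0.0]
ft_force: [0.8, -0.3, -3.6]
width: 0.0557
finger_force: 30.0
```

Emit:
move_arm(moves=[[[0,-2.5,0,0],[0,-5,0,0],[0,-7.5,0,0],[0,-10,0,0],[0,-10,0,0]]])

```text
t: 5.0
tool_pos: [0.4857, 0.1882, 0.3329]
eef_rot: [-2.354, -2.08, 0.001]
ft_force: [-0.1, 0.2, -4.2]
width: 0.0561
finger_force: 30.0
```

Emit:
move_arm(moves=[[[0,-1,0,0],[0,-2,0,0],[0,-3,0,0],[0,-4,0,0],[0,-5,0,0]]])

```text
t: 5.5
tool_pos: [0.4811, 0.1888, 0.3329]
eef_rot: [-2.355, -2.079, -0.0]
ft_force: [0.2, 0.8, -3.8]
width: 0.0557
finger_force: 30.0
```

Emit:
move_arm(moves=[[[0,-1,0,0],[0,-2,0,0],[0,-3,0,0],[0,-3,0,0]]])

```text
t: 5.9
tool_pos: [0.478, 0.1892, 0.3329]
eef_rot: [-2.355, -2.08, 0.0]
ft_force: [-0.1, 0.1, -4.1]
width: 0.0559
finger_force: 30.0
```

Emit:
move_arm(moves=[[[0,-0.5,0,0],[0,-1,0,0],[0,-1.5,0,0],[0,-1.5,0,0]]])

```text
t: 6.3
tool_pos: [0.4767, 0.1894, 0.3329]
eef_rot: [-2.355, -2.08, 0.0]
ft_force: [0.2, 0.4, -4.7]
width: 0.0558
finger_force: 30.0
```

Emit:
move_arm(moves=[[[0,-0.5,0,0],[0,-1,0,0],[0,-1,0,0]]])

```text
t: 6.6
tool_pos: [0.4757, 0.1895, 0.3329]
eef_rot: [-2.355, -2.08, 0.0]
ft_force: [-0.1, -0.6, -3.7]
width: 0.0555
finger_force: 30.0
```

Emit:
move_arm(moves=[[[0,-0.5,0,0],[0,-1,0,0],[0,-1,0,0]]])

```text
t: 6.9
tool_pos: [0.4747, 0.1896, 0.3329]
eef_rot: [-2.355, -2.08, 0.0]
ft_force: [-0.3, 0.3, -3.8]
width: 0.0559
finger_force: 30.0
```

24.5 mm along, no contact yet.

Emit:
move_arm(moves=[[[0,-0.5,0,0],[0,-1,0,0],[0,-1,0,0]]])

```text
t: 7.2
tool_pos: [0.4737, 0.1897, 0.3329]
eef_rot: [-2.355, -2.08, 0.0]
ft_force: [0.7, -1.8, -3.7]
width: 0.056
finger_force: 30.0
```

Emit:
move_arm(moves=[[[0,-0.5,0,0],[0,-0.8,0,0],[0,-0.8,0,0]]])

```text
t: 7.5
tool_pos: [0.4729, 0.1899, 0.3329]
eef_rot: [-2.355, -2.08, 0.0]
ft_force: [-0.3, -0.1, -2.7]
width: 0.0556
finger_force: 30.0
```

Emit:
move_arm(moves=[[[0,-0.4,0,0],[0,-0.8,0,0],[0,-0.8,0,0]]])

```text
t: 7.8
tool_pos: [0.4721, 0.19, 0.3329]
eef_rot: [-2.355, -2.08, 0.0]
ft_force: [0.4, -0.9, -3.5]
width: 0.056
finger_force: 30.0
```

Emit:
move_arm(moves=[[[0,-0.4,0,0],[0,-0.8,0,0],[0,-0.8,0,0]]])

```text
t: 8.1
tool_pos: [0.4713, 0.1901, 0.3329]
eef_rot: [-2.355, -2.08, 0.0]
ft_force: [-0.0, 0.6, -3.7]
width: 0.0557
finger_force: 30.0
```

Emit:
move_arm(moves=[[[0,-0.4,0,0],[0,-0.8,0,0],[0,-0.8,0,0]]])

```text
t: 8.4
tool_pos: [0.4705, 0.1901, 0.3329]
eef_rot: [-2.355, -2.08, -0.0]
ft_force: [-0.5, -0.1, -3.5]
width: 0.0557
finger_force: 30.0
```

Emit:
move_arm(moves=[[[0,-0.4,0,0],[0,-0.8,0,0],[0,-0.8,0,0]]])

```text
t: 8.7
tool_pos: [0.4697, 0.1902, 0.3329]
eef_rot: [-2.355, -2.08, 0.0]
ft_force: [0.6, 0.2, -4.3]
width: 0.0556
finger_force: 30.0
```

Emit:
move_arm(moves=[[[0,-0.4,0,0],[0,-0.8,0,0],[0,-0.8,0,0]]])

```text
t: 9.0
tool_pos: [0.4689, 0.1903, 0.3329]
eef_rot: [2.355, 2.08, 0.0]
ft_force: [0.4, -0.4, -3.5]
width: 0.0551
finger_force: 30.0
```

Emit:
move_arm(moves=[[[0,-0.4,0,0],[0,-0.8,0,0],[0,-0.8,0,0]]])

```text
t: 9.3
tool_pos: [0.4686, 0.1903, 0.333]
eef_rot: [2.355, 2.079, 0.001]
ft_force: [2.7, -1.5, -5.6]
width: 0.0558
finger_force: 30.0
```

```bash
python3 - <<'E'
from h import *
p,d=snap('top');q,_=snap('scene')
a=cv2.resize(p[190:330,250:350],(400,560),interpolation=cv2.INTER_CUBIC);b=cv2.resize(q[150:290,300:400],(400,560),interpolation=cv2.INTER_CUBIC)
cv2.imwrite('pics/e.png',cv2.convertScaleAbs(np.hstack([a,b]),alpha=1.4))
E
```

```text
(no output)
```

View pics/e.png

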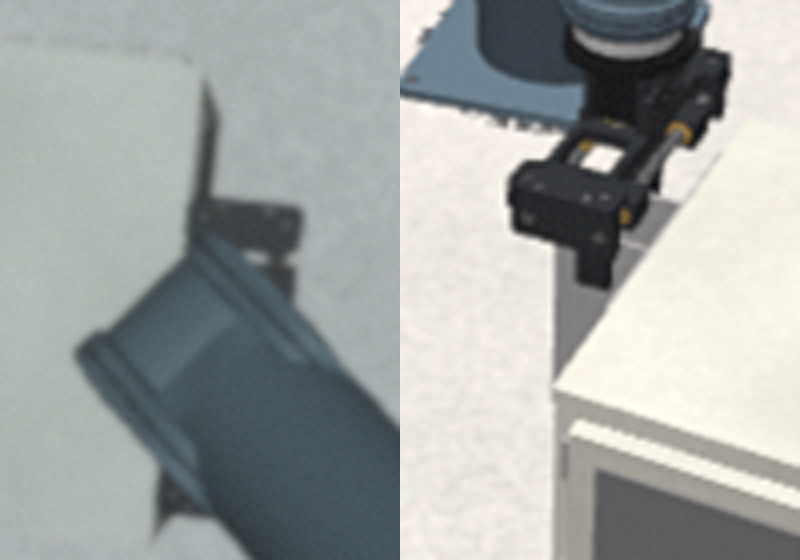

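The holder moved with the gripper. The tool lagged by about 0.5 mm and the force rose, so this looks like the stop; a small nudge will confirm it.

Emit:
move_arm(moves=[[[0,-0.5,0,0],[0,-0.5,0,0],[0,-0.5,0,0]]])

```text
t: 9.7
tool_pos: [0.4683, 0.1903, 0.3331]
eef_rot: [2.355, 2.078, 0.002]
ft_force: [4.7, -0.5, -6.4]
width: 0.0558
finger_force: 30.0
```

Emit:
move_arm(moves=[[[0,3,0,0],[0,6,0,0],[0,8.5,0,0],[0,9.5,0,0],[0,9.5,0,0]]])

```text
t: 10.2
tool_pos: [0.4771, 0.1893, 0.3328]
eef_rot: [-2.355, -2.079, 0.0]
ft_force: [-0.1, -0.7, -4.2]
width: 0.0557
finger_force: 30.0
```

Emit:
move_arm(moves=[[[-1,0,0,0],[-2,0,0,0],[-3,0,0,0],[-3,0,0,0]]])

```text
t: 10.6
tool_pos: [0.4767, 0.1861, 0.3329]
eef_rot: [2.355, 2.079, -0.0]
ft_force: [0.7, 0.3, -3.3]
width: 0.0554
finger_force: 30.0
```

Emit:
move_arm(moves=[[[-1,0,0,0],[-2,0,0,0],[-3,0,0,0],[-3,0,0,0]]])

```text
t: 11.0
tool_pos: [0.4764, 0.1832, 0.3329]
eef_rot: [2.355, 2.079, -0.0]
ft_force: [0.6, -0.6, -3.8]
width: 0.0563
finger_force: 30.0
```

Emit:
move_arm(moves=[[[-4,0,0,0],[-8,0,0,0],[-12,0,0,0],[-16,0,0,0],[-20,0,0,0]]])

```text
t: 11.5
tool_pos: [0.4739, 0.163, 0.3329]
eef_rot: [2.355, 2.079, -0.0]
ft_force: [0.7, 0.2, -3.7]
width: 0.0558
finger_force: 30.0
```

Drawn off cleanly. Now to the pan.

Emit:
move_arm(moves=[[[-25,0,0,0],[-55,0,-8,0],[-95,0,-18,0],[-140,0,-25,0],[-185,0,-25,0]]])

```text
t: 12.0
tool_pos: [0.4509, -0.0216, 0.359]
eef_rot: [2.353, 2.079, 0.003]
ft_force: [1.1, -0.0, -4.0]
width: 0.0557
finger_force: 30.0
```

```bash
python3 -c "
from h import *
go(.471,-.277,.357)"
```

```text
shift [-251.    51.3    2.1] rot [ 0.002 -0.    -0.004] pos [ 0.4509 -0.0216  0.359 ] t 12.0 F [ 1.1 -0.  -4. ]
```

Emit:
move_arm(moves=[[[-45,9,0,0],[-90,18,0,0],[-135,27,0,0],[-175,36,0,0],[-210,43,0,0]]])

```text
t: 12.5
tool_pos: [0.4673, -0.2365, 0.358]
eef_rot: [2.356, 2.077, -0.0]
ft_force: [0.1, 0.7, -3.4]
width: 0.056
finger_force: 30.0
```

Emit:
move_arm(moves=[[[-25,5,0,0],[-38,8,0,0],[-41,8,0,0],[-41,8,0,0]]])

```text
t: 12.9
tool_pos: [0.4706, -0.2745, 0.3578]
eef_rot: [-2.353, -2.08, -0.001]
ft_force: [-0.4, -0.7, -3.5]
width: 0.0556
finger_force: 30.0
```

```bash
python3 - <<'E'
from h import *
go(.471,-.277,.277)
q,_=snap('scene')
cv2.imwrite('pics/f.png',cv2.convertScaleAbs(cv2.resize(q[80:300,100:340],(720,660))[:600],alpha=1.3))
E
```

```text
shift [-2.5  0.7 80.8] rot [-0.    -0.001 -0.003] pos [ 0.4706 -0.2745  0.3578] t 12.9 F [-0.4 -0.7 -3.5]
```

View pics/f.png

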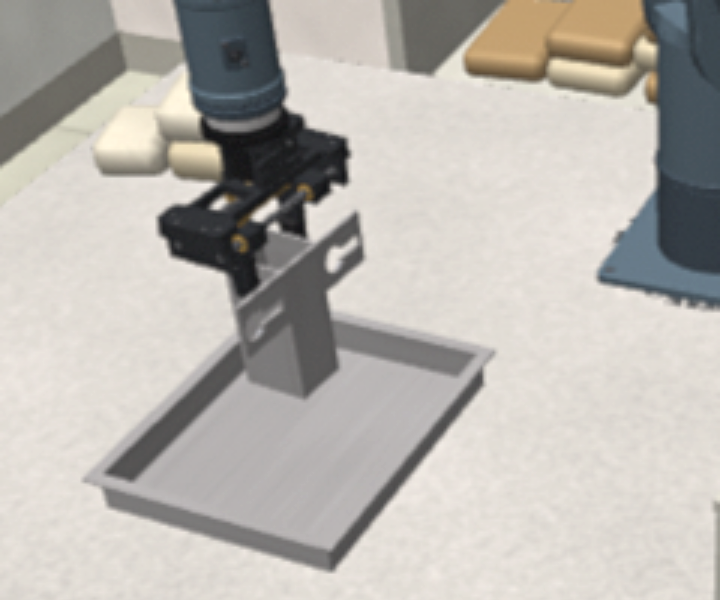

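The holder is held upright over the pan (foot at ~(305,385) in the crop). Lowering.

Emit:
move_arm(moves=[[[0,0,20,0],[0,0,42,0],[0,0,60,0],[0,0,72,0],[0,0,76,0]]])

```text
t: 13.45
tool_pos: [0.4705, -0.2741, 0.2809]
eef_rot: [-2.351, -2.08, 0.0]
ft_force: [-0.8, 0.8, -3.3]
width: 0.0559
finger_force: 30.0
```

Emit:
move_arm(moves=[[[0,0,1,0],[0,0,2,0],[0,0,3,0],[0,0,4,0],[0,0,4,0]]])

```text
t: 13.95
tool_pos: [0.4706, -0.2755, 0.2781]
eef_rot: [2.355, 2.079, 0.0]
ft_force: [0.3, -0.6, -4.2]
width: 0.0561
finger_force: 30.0
```

Emit:
move_arm(moves=[[[0,0,0.5,0],[0,0,1,0],[0,0,1.5,0],[0,0,1.5,0]]])

```text
t: 14.35
tool_pos: [0.4706, -0.2754, 0.2763]
eef_rot: [-2.355, -2.079, 0.0]
ft_force: [-1.0, 0.2, -3.7]
width: 0.0556
finger_force: 30.0
```

Emit:
move_arm(moves=[[[0,0,0.5,0],[0,0,1,0],[0,0,1,0]]])

```text
t: 14.65
tool_pos: [0.4706, -0.2754, 0.2754]
eef_rot: [2.355, 2.08, -0.0]
ft_force: [-0.5, -0.3, -3.3]
width: 0.0555
finger_force: 30.0
```

Emit:
move_arm(moves=[[[0,0,0.5,0],[0,0,1,0],[0,0,1,0]]])

```text
t: 14.95
tool_pos: [0.4707, -0.2754, 0.2753]
eef_rot: [2.355, 2.079, -0.001]
ft_force: [-3.9, 2.4, 8.6]
width: 0.0556
finger_force: 30.0
```

Emit:
move_arm(moves=[[[0,0,0.5,0],[0,0,0.5,0],[0,0,0.5,0]]])

```text
t: 15.25
tool_pos: [0.4707, -0.2754, 0.2754]
eef_rot: [2.354, 2.079, -0.001]
ft_force: [-5.0, 2.2, 12.7]
width: 0.0558
finger_force: 30.0
```

Foot is on the floor. Releasing and retreating straight up.

Emit:
move_arm(moves=[[[0,0,-0.8,0],[0,0,-0.8,0],[0,0,-0.8,0],[0,0,-0.8,0],[0,0,-0.8,0]]], hand=0)

```text
t: 15.75
tool_pos: [0.4706, -0.2755, 0.2746]
eef_rot: [-2.355, -2.08, -0.0]
ft_force: [-0.1, -0.1, 0.2]
width: 0.0878
finger_force: 0.0
```

Emit:
move_arm(moves=[[[0,0,-5,0],[0,0,-20,0],[0,0,-45,0],[0,0,-80,0],[0,0,-120,0]]])

```text
t: 16.25
tool_pos: [0.4702, -0.2752, 0.3965]
eef_rot: [-2.354, -2.079, 0.0]
ft_force: [0.5, -0.4, -0.1]
width: 0.088
finger_force: 0.0
```

```bash
python3 - <<'E'
from h import *
q,_=snap('scene')
cv2.imwrite('pics/g.png',q)
E
```

```text
(no output)
```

View pics/g.png

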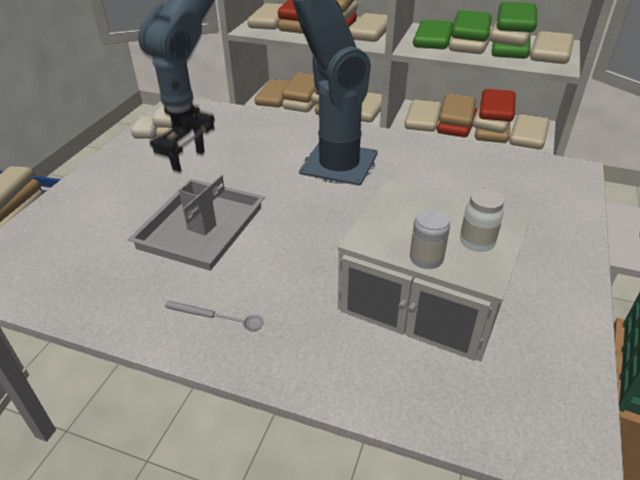

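The holder stands upright in the pan at ~(203,212), the gripper is clear above it, and the tin, jar and spoon are unmoved.

```bash
python3 -c "
from bench import ctrl
print(ctrl.job_done())"
```

```text
the job is handed in; nothing more can be done
None
```

The holder was slid along to its stop, eased back, drawn off the studs with no more than a few newtons felt at the wrist, and set down upright in the middle of the pan. The tin, jar and spoon look unmoved in the last picture, and the job was handed in at about 16 s (no verdict was returned).

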